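Open the topping shaker's dial and shake the chocolates into the bowl

TASK

On the topping shaker, which leans in its steel rest, turn the red dial all the way to its largest opening while the shaker stays in the rest. Then pick the shaker up and shake all four chocolate balls out into the white bowl, and lay the shaker back in its rest as it was. Leave the bowl where it stands, and do not disturb the other things on the counter.

Things in the scene. Friction and masses are not known exactly. Their poses are not given: they have to be found in the camera images.
- shaker: Clear oblong jar, 66 (its x) x 38 (y) x 100 mm (z), loose, about 0.3 kg, holding four brown balls. Origin: centre of the closed end's outside. z runs along the jar to its lid; at the start it leans at 45 degrees, lid end up, lying on its -x side (face at x = -33 mm) and its closed end; its +x points up too. White lid plate, 60 mm wide along y, z = 100 to 103 mm; red dial disc above it.
- shaker_mouth (a point): Middle of the only outlet, a notch on the low side of the lid 32 mm wide (y = -16 to 16), x = -30 to -5 mm; this point is x = -18, y = 0, z = 106.5 mm of the shaker (same axes). Tip the jar lid-down with its -x side below: the balls, in a channel 30 mm wide (y) and 27 mm deep along that side, roll out one behind another.
- dial (a joint): Turn of the red dial (disc 62 mm diameter, z = 103.5 to 106.5 mm of the shaker, about its z axis), rad: 0 = smallest holes at the outlet, 1.5 = end stop, largest opening (its notch over the outlet). Grows anticlockwise seen looking at the lid from outside (positive about the shaker's z). Stays where left; friction 0.04 N m. The balls cannot pass until it is near the stop.
- dial_fin (a point): Centre of the black fin that turns the dial: 10 mm thick, 30 mm long, 20 mm high, on the dial's face, z = 106.5 to 126.5 mm of the shaker, on its z axis (this point z = 116.5 mm). The point's axes are the shaker's turned by the joint value about z. The fin's length lies along the shaker's y at joint 1.5; otherwise it is turned from that by (joint - 1.5) about z.
- rest: Fixed steel rest: trough slanted 45 degrees on a foot 130 x 90 mm. Origin: centre of the foot's underside; z up; the lid end faces its -x (roughly the robot's right). Floor and end stop are square; lips 13 mm high, 44 mm apart, guide the jar. Shaker home: its origin at x = 35, y = 0, z = 36 mm of the rest, axes those of the rest turned -45 degrees about y. Lift it straight up to take it out.
- bowl: White bowl, 160 mm across the rim, 65 mm high, loose, 0.45 kg. Origin: centre of its underside.
- bowl_in (a point): Centre of the bowl's inner floor.
- squeeze: Yellow squeeze bottle with red cap, 54 mm diameter, 160 mm high; bystander. Origin: centre of the underside.
- mill: Dark wooden pepper mill, 54 mm diameter, 163 mm high; bystander. Origin: centre of the underside.
- spoon: Steel spoon lying on the counter near the robot; bystander.
- ramekin: Small blue cup, 72 mm diameter, 42 mm high; bystander.
- plate: Black plate, 180 mm diameter, 18 mm high; bystander.
- ball0_center (a point): Centre of one brown chocolate ball, 22 mm diameter, 10 g, inside the shaker at the start.
- ball1_center (a point): Centre of one brown chocolate ball, 22 mm diameter, 10 g, inside the shaker at the start.
- ball2_center (a point): Centre of one brown chocolate ball, 22 mm diameter, 10 g, inside the shaker at the start.
- ball3_center (a point): Centre of one brown chocolate ball, 22 mm diameter, 10 g, inside the shaker at the start.
- ball0: The same ball as a body.
- ball1: The same ball as a body.
- ball2: The same ball as a body.
- ball3: The same ball as a body.
- shaker_grip (a point): Point inside the jar at x = 8, y = 0, z = 50 mm of the shaker (same axes): a good place to pinch it across its 38 mm width (along y), fingers coming roughly along the shaker's -x. The tops of the rest's lips lie 28 mm below this point along x. The jar's upper face is 25 mm above this point along x.
There are look-alikes about, which are no part of the job. What is shaped like the rest but green or yellow is not meant.

How it is judged:
On the way, in this order (a step that is already met when the one before it is completed fails the run):
1. the dial is at its largest opening (1.38 rad or more of 1.5) while the shaker is still in its rest (value of joint dial above 1.38 rad and x of shaker in the frame of rest between 0.025 and 0.045 m and z of shaker in the frame of rest below 0.046 m and y of shaker_mouth in the frame of rest between -0.01 and 0.01 m and angle between shaker's own z axis and vertical between 0.64 and 0.93 rad), for 0.2 s.
2. all four balls are in the bowl (horizontal distance between each of ball0_center, ball1_center, ball2_center, ball3_center and bowl_in below 0.07 m and z of ball0_center in the frame of bowl_in between 0 and 0.06 m and z of ball1_center in the frame of bowl_in between 0 and 0.06 m and z of ball2_center in the frame of bowl_in between 0 and 0.06 m and z of ball3_center in the frame of bowl_in between 0 and 0.06 m), for 0.2 s.
At the end, for the whole second after the job is handed in: All four balls lie in the bowl (within 70 mm of its axis, below the rim); the shaker is at rest in its rest again (within 10 mm, lean 37 to 53 degrees) with the dial still at 1.38 rad or more; the bowl is upright within 30 mm of where it stood (all of step 1 and all of step 2 and linear speed of shaker below 0.03 m/s and distance of bowl from where it was at the start of the episode below 0.03 m and angle between bowl's own z axis and vertical below 0.1 rad and linear speed of each of ball0, ball1, ball2, ball3 below 0.1 m/s); the robot touches nothing.
It fails at once if a bystander is pushed more than 30 mm (distance of any of squeeze, mill, spoon, ramekin, plate from where it was at the start of the episode above 0.03 m).
It also fails if it takes over 61 s, if anything falls off the work surface, if the arm or the gripper's body presses on something with over 40 N, if the wrist force passes 120 N, or if a joint passes its speed limit or range.

ROBOT

A 6-joint arm with a two-finger parallel gripper is mounted at the origin on the work surface. World frame = base frame: x ahead of the robot, y to its left, z up, the work surface at z = 0. Lengths are in m, angles in rad, forces in N, time in s.
With the tool pointing down it reaches from about 0.3 to 0.75 m from the base axis. Payload 8.5 kg.
Tool frame: the origin (TCP) lies at the very end of the fingers, on their centre line; the grasp point (between the pads) lies 19 mm behind it (bot.pinch_z is the distance from the TCP to the grasp point, in m); z points along the fingers, y is the line along which they close (so a half turn about z gives the same grasp; the last joint's range is limited). The gripper opens to 85 mm and grips with 20 to 120 N. Pads are 22 mm wide; open, the fingers measure 114 mm over their backs; the gripper's body (76 mm by 85 mm) begins 54 mm behind the grasp point. The pads swing forward as they close: fully open they stand 13 mm farther back than shut.
Start: joints at [0.94, 0.381, 1.297, -0, 1.464, -0.215], TCP at [0.222, 0.503, 0.231] pointing down, gripper open.
Joint ranges: [-3.11, 3.11], [-0.89, 2.33], [0.22, 2.48], [-1.42, 4.56], [0.17, 2.85], [-2.88, 2.88]. Speed limits (rad/s): [2.39, 2.39, 3.14, 3.14, 3.14, 3.14].

INTERFACE

Orientations are given as a unit quaternion [x, y, z, w].
In Python, from bench import bot gives the robot as it stands.
- The arm moves only by the shell command python3 -m crank 'ROWS' [FORCE]. ROWS is JSON, a list that holds one entry, the list of rows, each a list of 7 numbers: the shift along the tool's x, y, z in cm, then the turn, a rotation vector about the tool's x, y, z in degrees, then the finger opening in cm, from 0 to 8.54. In form: [[[dx, dy, dz, rx, ry, rz, grip], ...]]. A call has 1 to 8 rows; each row shifts and turns the commanded pose from where the row before left it, along the tool's axes as they then stand; what a row does not reach is not made up. A row lasts 1/10 s, in which the tool goes at most 50 mm and 8.59 degrees, less where a joint would pass 70% of its speed; a pose out of reach is approached as far as the arm can. A call is refused whole if a number of a shift passes 5 or a number of a turn 8.59, either way. A call with a gripper value outside its range is refused whole. The fingers move at their own pace and stop on an object; FORCE is the grip in N (left out, the last holds). Time passes only in rows, so rows that do not move let the fingers close. It gives the time, the measured TCP pose, the force, the opening and the grip force at its end, in the units of the state.
- bot.read_state(): the state, without advancing time (a new reading comes with each control period).
- bot.grab_frame(name): name is "scene" or "top" or "wrist"; returns (picture, depth): 480x640x3 uint8, blue, green, red; 480x640 float32, m along the optical axis (not along the pixel's ray), 0 where there is no reading.
- bot.camera_params(name): a dict with "fovy" (degrees; the focal length in pixels is half the picture's height over the tangent of half this angle, whatever the lens; pixels are square), "cx", "cy" (the principal point, pixels), "R" (3x3) and "t" (3): a world point X has camera coordinates R X + t; the wrist camera has in their place "hand_eye" (4x4, takes a point from camera to tool coordinates, whose origin is the TCP and whose axes are the flange's). Camera axes: x right, y down, z forward; pixel columns grow to the right and rows downward; lengths in m; the calibration is good to about 2 mm. A picture is of the moment at which its call begins: read the wrist's pose just before it. camera_params takes no time and is no camera call.
- bot.job_done(): hands the job in; it is judged then, once.
Trained networks look in the newest picture that a camera, given by its name, has taken for a name from the list of things; names that differ only in an ending like _2 or _b are one class to them, and where a whole thing is asked for, a point or a joint stands for the part that bears it (a point fixed in the world has none). Each returns a list of dicts, best first, with "confidence" (0 to 1); they miss things now and then, are a little off and sometimes report something else, mostly with a low value. They report only what shows in the picture. A call takes as long as a camera call. They do not tell look-alikes from the thing itself.
- bot.find_in(camera, thing): "box" ([left, top, right, bottom] in pixels, round what is visible of it).
The state is a dict: "clock": time; "qpos": joint angles; "qvel": joint speeds; "tau": joint torques, N m; "tool_pos": TCP position; "orientation": TCP orientation; "contact_force": force on the tool from outside, world axes, zero at the start; "wrist_torque": the same for the moment, N m; "opening": finger opening in m; "gripper_force": force on a finger pad.
Only numpy, scipy, OpenCV 4.12 (cv2) and the standard library are available. Lean on these libraries where they do the work, as an engineer would, in place of code of your own. Each camera call takes 0.05 s, during which the arm holds its last target. There are 200 camera calls.

## Working session

There is one attempt and no reset: what is moved stays moved. The work goes in short steps, Python scripts to look and compute and a shell command to move; the robot and the scene stay as the last step left them, time stands still between calls to the robot, and variables do not carry over. Pictures are saved under pics/ and viewed, at most 10 in all, crops included, and the job is handed in when it is done.

```bash
ls; mkdir -p pics
cat > h.py <<'E'
import numpy as np,cv2
from bench import bot
from scipy.spatial.transform import Rotation as Rn
def K(name):
    p=bot.camera_params(name); f=240/np.tan(np.radians(p['fovy'])/2); return f,p['cx'],p['cy'],p
def cam2world(name,s=None):
    f,cx,cy,p=K(name)
    if 'hand_eye' in p:
        T=np.eye(4);T[:3,:3]=Rn.from_quat(s['orientation']).as_matrix();T[:3,3]=s['tool_pos'];return T@np.array(p['hand_eye'])
    T=np.eye(4);R=np.array(p['R']);T[:3,:3]=R.T;T[:3,3]=-R.T@np.array(p['t']);return T
def cloud(name,d,s=None):
    f,cx,cy,p=K(name);v,u=np.mgrid[:480,:640]
    P=np.stack([(u-cx)/f*d,(v-cy)/f*d,d],-1);T=cam2world(name,s)
    W=P@T[:3,:3].T+T[:3,3];W[d==0]=np.nan;return W
def proj(name,X,s=None):
    f,cx,cy,p=K(name);T=np.linalg.inv(cam2world(name,s));c=T[:3,:3]@np.array(X)+T[:3,3];return f*c[0]/c[2]+cx,f*c[1]/c[2]+cy
E
python3 - <<'E'
from h import *
np.set_printoptions(precision=3,suppress=True)
for n in ['scene','top']:
    im,d=bot.grab_frame(n);cv2.imwrite(f'pics/{n}0.png',im);np.save(f'{n}0.npy',d)
    W=cloud(n,d);print(n,K(n)[:3],cam2world(n)[:3,3])
    for t in ['shaker','rest','bowl','dial_fin','squeeze','mill','spoon','ramekin','plate']:
        for r in bot.find_in(n,t):
            b=r['box'];u,v=int((b[0]+b[2])/2),int((b[1]+b[3])/2);print(t,round(r['confidence'],2),np.round(b),W[v,u])
print(bot.read_state())
E
```

```text
pics
scene (np.float64(489.4808281227636), 311.4625927938601, 237.72670944023835) [1.304 0.135 0.833]
shaker 0.84 [344. 228. 400. 275.] [0.526 0.17  0.103]
rest 0.96 [439. 309. 512. 357.] [0.671 0.386 0.047]
rest 0.95 [339. 310. 412. 361.] [0.715 0.189 0.06 ]
rest 0.88 [342. 263. 402. 294.] [0.533 0.178 0.027]
rest 0.88 [342. 198. 394. 244.] [0.362 0.158 0.05 ]
bowl 0.71 [212. 241. 279. 298.] [ 0.534 -0.116  0.013]
bowl 0.52 [343. 230. 399. 278.] [0.528 0.167 0.096]
bowl 0.24 [104. 218. 140. 284.] [ 0.603 -0.363  0.101]
dial_fin 0.84 [345. 229. 372. 259.] [0.521 0.139 0.115]
squeeze 0.64 [107. 223. 141. 285.] [ 0.601 -0.361  0.093]
mill 0.56 [488. 225. 530. 289.] [0.486 0.467 0.09 ]
spoon 0.95 [303. 219. 323. 279.] [0.444 0.03  0.013]
plate 0.64 [128. 193. 197. 229.] [ 0.347 -0.388  0.007]
top (np.float64(503.4471581696728), 315.1951383343008, 233.31507582289717) [0.318 0.041 1.211]
shaker 0.61 [226. 228. 282. 266.] [0.494 0.164 0.133]
rest 0.96 [217. 157. 281. 210.] [0.672 0.193 0.018]
rest 0.93 [226. 237. 284. 279.] [0.484 0.169 0.038]
rest 0.74 [227. 305. 286. 345.] [0.329 0.164 0
[... 476 characters left out ...]
  0.03  0.018]
spoon 0.45 [223. 225. 277. 265.] [0.501 0.172 0.119]
ramekin 0.64 [313. 148. 344. 181.] [ 0.725 -0.004  0.011]
plate 0.68 [451. 278. 526. 355.] [ 0.352 -0.382  0.01 ]
plate 0.15 [226. 228. 282. 264.] [0.496 0.161 0.136]
{'clock': 1.0, 'qpos': array([ 0.94 ,  0.381,  1.297,  0.   ,  1.464, -0.215]), 'qvel': array([ 0.   , -0.001,  0.   , -0.002, -0.   , -0.001]), 'tau': array([ -0.001, -44.834, -23.146,  -0.   ,   0.001,   0.   ]), 'tool_pos': array([0.222, 0.503, 0.231]), 'orientation': array([ 0.206,  0.978,  0.   , -0.   ]), 'contact_force': array([-0.521, -0.404,  0.026]), 'wrist_torque': array([-0.038, -0.028, -0.027]), 'gripper_force': 0.0, 'opening': 0.08517711649192779}
```

Run:
```python
from h import *
im=cv2.imread('pics/scene0.png');t=cv2.imread('pics/top0.png')
a=cv2.resize(im[190:370,90:540],(800,320));b=cv2.resize(t[140:360,90:540],(573,280))
c=cv2.resize(t[215:285,215:290],(227,280))
cv2.imwrite('pics/a.png',np.vstack([a,np.hstack([b,c])]))
```

```text
(no output)
```

View pics/a.png

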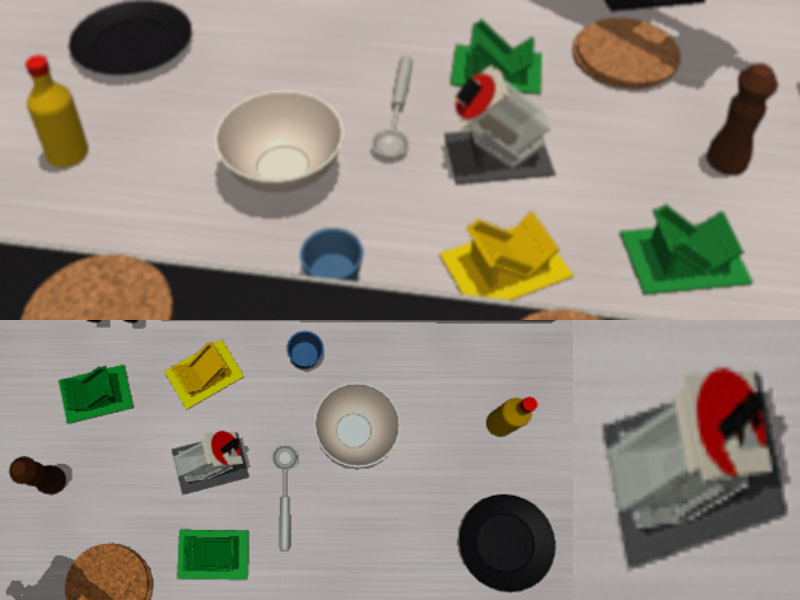

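Run:
```python
from h import *
np.set_printoptions(precision=4,suppress=True)
print(np.array(bot.camera_params('wrist')['hand_eye']),K('wrist')[:3])
print(Rn.from_quat([0.206,0.978,0,0]).as_matrix())
im=cv2.imread('pics/top0.png');d=np.load('top0.npy');W=cloud('top',d)
sub=np.zeros((480,640),bool);sub[220:290,215:295]=1
hsv=cv2.cvtColor(im,cv2.COLOR_BGR2HSV)
m=sub&(hsv[...,2]<110)&(hsv[...,1]<70)&(W[...,2]<0.025)
p=W[m][:,:2].astype(np.float32);print(m.sum(),np.median(W[m][:,2]))
r=cv2.minAreaRect(p);print(r,cv2.boxPoints(r))
red=sub&(hsv[...,1]>150)&((hsv[...,0]<10)|(hsv[...,0]>170));print('red',red.sum(),np.nanmedian(W[red],0))
for n in ['scene','top']:
    d=np.load(n+'0.npy');W=cloud(n,d)
    q=W[(W[...,2]>.05)&(W[...,2]<.075)&(np.hypot(W[...,0]-.565,W[...,1]+.11)<.11)]
    A=np.c_[2*q[:,:2],np.ones(len(q))];q=q[q[:,2]>.058];A=np.c_[2*q[:,:2],np.ones(len(q))];s=np.linalg.lstsq(A,(q[:,:2]**2).sum(1),rcond=None)[0];print(n,len(q),s[:2],np.sqrt(s[2]+s[0]**2+s[1]**2))
```

```text
[[-0.0005 -0.9573 -0.2891  0.0735]
 [ 1.     -0.0004 -0.0004 -0.0002]
 [ 0.0003 -0.2891  0.9573 -0.1421]
 [ 0.      0.      0.      1.    ]] (np.float64(374.79808726376194), 315.953402552255, 232.48900833510686)
[[-0.915   0.4034  0.    ]
 [ 0.4034  0.915   0.    ]
 [ 0.      0.     -1.    ]]
688 0.00659188561007662
((0.5039548873901367, 0.1691814363002777), (0.09267368912696838, 0.14080187678337097), 14.785371780395508) [[0.4412 0.2254]
 [0.4771 0.0893]
 [0.5667 0.1129]
 [0.5308 0.2491]]
red 289 [0.519  0.1427 0.1205]
scene 567 [ 0.5702 -0.0989] 0.0765486023756167
top 565 [ 0.5665 -0.1   ] 0.07616150482600072
```

```bash
cat >> h.py <<'E'
np.set_printoptions(precision=3,suppress=True)
C=np.array([.504,.169,0]);YAW=np.radians(104.8)
def frames(C=None,yaw=None):
    C=globals()['C'] if C is None else C; yaw=YAW if yaw is None else yaw
    Rr=Rn.from_euler('z',yaw).as_matrix();Rs=Rr@Rn.from_euler('y',-45,degrees=True).as_matrix()
    return Rr,Rs,C+Rr@np.array([.035,0,.036])
def plan(p,R,order='rt'):
    s=bot.read_state();R0=Rn.from_quat(s['orientation']).as_matrix();dp=np.array(p)-s['tool_pos']
    rv=np.degrees(Rn.from_matrix(R0.T@R).as_rotvec())
    n=int(np.ceil(max(abs(rv).max()/8.5,.01)));print('pos',s['tool_pos'],'q',s['qpos'],'t',s['clock'])
    print('TURN total',rv,'rows',n,'each',np.round(rv/n,2))
    print('SHIFT before turn cm',R0.T@dp*100,' after turn',R.T@dp*100)
E
python3 - <<'E'
from h import *
Rr,Rs,o=frames()
R=np.c_[Rs[:,0],-Rs[:,1],-Rs[:,2]]
print(np.linalg.det(R)); plan(o+Rs@[0,0,.2165]+[0,0,.05],R)
E
```

```text
1.0000000000000002
pos [0.222 0.503 0.231] q [ 0.94   0.381  1.297  0.     1.464 -0.215] t 1.0
TURN total [-20.147  41.882  48.637] rows 6 each [-3.36  6.98  8.11]
SHIFT before turn cm [-46.651 -28.405  -0.776]  after turn [-35.734  18.716 -36.831]
```

```bash
python3 -m crank '[[[-4.24,-2.58,-0.2,0,0,0,8.5],[-4.24,-2.58,-0.2,0,0,0,8.5],[-4.24,-2.58,-0.1,0,0,0,8.5],[-4.24,-2.58,0,0,0,0,8.5],[-4.24,-2.58,0,0,0,0,8.5],[-4.24,-2.58,0,0,0,0,8.5]]]' >/dev/null
python3 -m crank '[[[-4.24,-2.58,0,0,0,0,8.5],[-4.24,-2.58,0,0,0,0,8.5],[-4.24,-2.58,0,0,0,0,8.5],[-4.24,-2.58,0,0,0,0,8.5],[-4.24,-2.58,0,0,0,0,8.5]]]'
python3 -m crank '[[[0,0,0,-3.36,6.98,8.11,8.5],[0,0,0,-3.36,6.98,8.11,8.5],[0,0,0,-3.36,6.98,8.11,8.5],[0,0,0,-3.36,6.98,8.11,8.5],[0,0,0,-3.36,6.98,8.11,8.5],[0,0,0,-3.36,6.98,8.11,8.5],[0,0,0,0,0,0,8.5]]]'
python3 - <<'E'
from h import *
Rr,Rs,o=frames()
R=np.c_[Rs[:,0],-Rs[:,1],-Rs[:,2]]
plan(o+Rs@[0,0,.2165],R)
s=bot.read_state();im,d=bot.grab_frame('wrist');np.savez('w1.npz',im=im,d=d,p=s['tool_pos'],q=s['orientation']);cv2.imwrite('pics/w1.png',im)
E
```

```text
clock: 2.1
tool_pos: [0.535, 0.0531, 0.2365]
orientation: [0.207, 0.978, 0.0, 0.0]
contact_force: [0.7, 0.4, 0.8]
opening: 0.0847
gripper_force: 0.0
clock: 2.8
tool_pos: [0.5343, 0.0536, 0.235]
orientation: [0.495, 0.815, 0.184, -0.239]
contact_force: [-0.8, 0.7, 0.2]
opening: 0.0847
gripper_force: 0.0
pos [0.534 0.054 0.235] q [-0.342  0.49   1.244  0.465  1.812 -0.801] t 2.8
TURN total [-4.669  9.652 11.085] rows 2 each [-2.33  4.83  5.54]
SHIFT before turn cm [-2.532 -0.237  3.826]  after turn [-3.16   0.023  3.334]
```

View pics/w1.png

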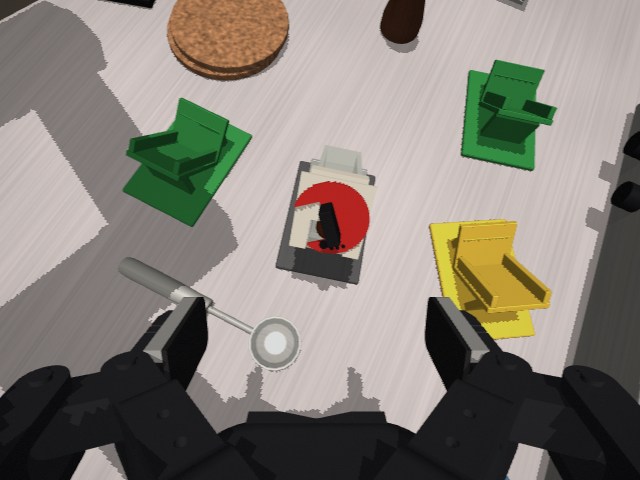

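The rest in dark grey steel holding the shaker shows at (327,220); the look-alikes are green (188,160), (507,115) and yellow (490,275). The grey one fits. The dial is at (333,217), and the black fin stands roughly along the image's vertical.

```bash
sed -i 's/abs(rv).max()\/8.5/np.linalg.norm(rv)\/8.5/' h.py
python3 -m crank '[[[0,0,0,-2.33,4.83,5.54,8.5],[0,0,0,-2.33,4.83,5.54,8.5],[-1.58,0,1.7,0,0,0,8.5],[-1.58,0,1.7,0,0,0,8.5],[0,0,0,0,0,0,8.5]]]'
python3 - <<'E'
from h import *
Rr,Rs,o=frames()
R=np.c_[Rs[:,0],-Rs[:,1],-Rs[:,2]]
plan(o+Rs@[0,0,.2165],R)
s=bot.read_state();im,d=bot.grab_frame('wrist');np.savez('w2.npz',im=im,d=d,p=s['tool_pos'],q=s['orientation'])
W=cloud('wrist',d,s)
hsv=cv2.cvtColor(im,cv2.COLOR_BGR2HSV)
red=(hsv[...,1]>150)&((hsv[...,0]<8)|(hsv[...,0]>172))&(d>0)
L=(W-o)@Rs  # shaker coords, est
r=L[red];c,sv,vt=(lambda q:(q.mean(0),*np.linalg.svd(q-q.mean(0),full_matrices=False)[1:]))(r[np.abs(r[:,2]-np.median(r[:,2]))<.004])
print('red n',red.sum(),'c',c,'normal',vt[2])
P=bot.find_in('wrist','dial_fin')[:2];print(P)
fin=(hsv[...,2]<60)&(L[...,2]>.11)&(L[...,2]<.135)&(np.hypot(L[...,0],L[...,1])<.04)
f=L[fin];print('fin',fin.sum(),f.mean(0),f.min(0),f.max(0))
top=f[f[:,2]>np.percentile(f[:,2],90)-.004];print('top',len(top),cv2.minAreaRect(top[:,:2].astype(np.float32)*1000),np.median(top[:,2]))
# circle of red outer
(cx,cy),rad=cv2.minEnclosingCircle(r[np.abs(r[:,2]-np.median(r[:,2]))<.004][:,:2].astype(np.float32)*1000);print('circ',cx,cy,rad)
ys,xs=np.where(red);crop=im[max(0,ys.min()-60):ys.max()+60,max(0,xs.min()-80):xs.max()+80];print(xs.min()-80,ys.min()-60,crop.shape)
cv2.imwrite('pics/w2.png',cv2.resize(crop,None,fx=2,fy=2))
E
```

```text
clock: 3.35
tool_pos: [0.533, 0.0575, 0.1883]
orientation: [0.561, 0.734, 0.232, -0.303]
contact_force: [-0.3, 0.8, 0.2]
opening: 0.085
gripper_force: 0.0
pos [0.533 0.058 0.188] q [-0.4    0.559  1.354  0.599  1.744 -0.72 ] t 3.35
TURN total [-0.266  0.123  0.328] rows 1 each [-0.27  0.12  0.33]
SHIFT before turn cm [-0.151  0.044 -0.262]  after turn [-0.15   0.046 -0.262]
red n 3544 c [ 0.01  -0.008  0.102] normal [ 0.002  0.004 -1.   ]
[{'box': [276.6, 181.3, 360.9, 267.4], 'confidence': 0.59}]
fin 758 [ 0.005 -0.002  0.121] [-0.011 -0.012  0.11 ] [0.019 0.008 0.124]
top 674 ((3.945209503173828, -1.850931167602539), (29.94031524658203, 10.116329193115234), 25.694360733032227) 0.12219504369388093
circ 3.908597469329834 -2.227903127670288 31.434741973876953
197 -51 (325, 247, 3)
```

View pics/w2.png

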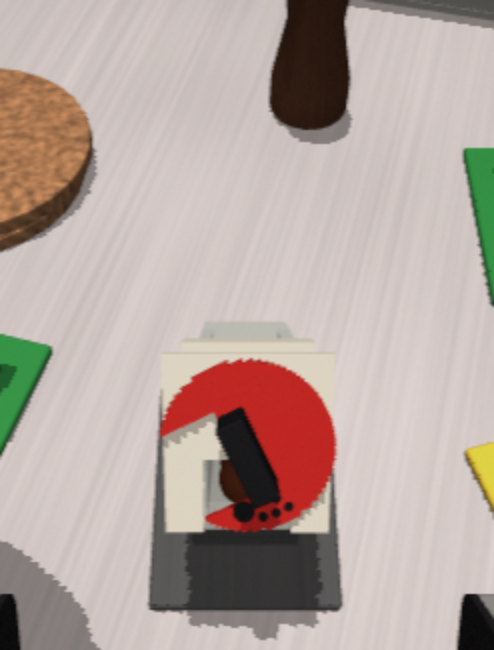

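The dial faces the camera: disc centre at crop (248,445), fin from (232,415) to (265,500), which agrees with the measured 30x10 mm rectangle at 25.7° in the shaker's axes (dial ≈ 0.38 rad).

```bash
cat >> h.py <<'E'
C=C+frames()[0]@np.array([.0058,-.002,0])
E
python3 - <<'E'
from h import *
Rr,Rs,o=frames();print(C,o)
a=np.radians(25.7);x=np.cos(a)*Rs[:,0]+np.sin(a)*Rs[:,1];R=np.c_[x,np.cross(-Rs[:,2],x),-Rs[:,2]]
plan(o+Rs@[0,0,.109],R)
E
```

```text
[0.504 0.175 0.   ] [0.496 0.209 0.036]
pos [0.534 0.057 0.191] q [-0.4    0.556  1.35   0.6    1.746 -0.718] t 3.45
TURN total [ -0.129   0.193 -25.257] rows 3 each [-0.04  0.06 -8.42]
SHIFT before turn cm [ 0.165  0.17  11.118]  after turn [ 0.046  0.191 11.119]
```

```bash
python3 -m crank '[[[0,0,0,0,0.1,-8.42,8.5],[0,0,0,0,0.1,-8.42,8.5],[0,0,0,-0.1,0,-8.42,8.5],[0.05,0.19,3.2,0,0,0,8.5],[0,0,3,0,0,0,8.5],[0,0,2.5,0,0,0,8.5],[0,0,0,0,0,0,8.5],[0,0,0,0,0,0,8.5]]]' 20
python3 - <<'E'
from h import *
Rr,Rs,o=frames()
a=np.radians(25.7);x=np.cos(a)*Rs[:,0]+np.sin(a)*Rs[:,1];R=np.c_[x,np.cross(-Rs[:,2],x),-Rs[:,2]]
plan(o+Rs@[0,0,.109],R)
E
```

```text
clock: 4.25
tool_pos: [0.5201, 0.1175, 0.1308]
orientation: [0.387, 0.839, 0.296, -0.243]
contact_force: [0.1, -0.4, -0.1]
opening: 0.0851
gripper_force: 0.0
pos [0.52  0.118 0.131] q [-0.311  0.597  1.486  0.639  1.556 -1.195] t 4.25
TURN total [0.062 0.01  0.003] rows 1 each [0.06 0.01 0.  ]
SHIFT before turn cm [ 0.012 -0.04   2.498]  after turn [ 0.011 -0.038  2.498]
```

```bash
python3 -m crank '[[[0,-0.04,1.5,0,0,0,8.5],[0,0,1,0,0,0,8.5],[0,0,0,0,0,0,4],[0,0,0,0,0,0,2.5],[0,0,0,0,0,0,2],[0,0,0,0,0,0,2],[0,0,0,0,0,0,2]]]' 20
python3 -m crank '[[[0,0,0,0,0,0,0.9],[0,0,0,0,0,0,0.8],[0,0,0,0,0,0,0.8],[0,0,0,0,0,0,0.8],[0,0,0,0,0,0,0.8]]]' 20
python3 - <<'E'
from h import *
Rr,Rs,o=frames()
a=np.radians(25.7);x=np.cos(a)*Rs[:,0]+np.sin(a)*Rs[:,1];R=np.c_[x,np.cross(-Rs[:,2],x),-Rs[:,2]]
plan(o+Rs@[0,0,.109],R)
E
```

```text
clock: 4.95
tool_pos: [0.5147, 0.1342, 0.1118]
orientation: [0.388, 0.838, 0.296, -0.244]
contact_force: [-0.4, -0.5, 0.4]
opening: 0.0204
gripper_force: 0.0
clock: 5.45
tool_pos: [0.5148, 0.1344, 0.1118]
orientation: [0.388, 0.838, 0.296, -0.244]
contact_force: [2.1, -0.3, 2.5]
opening: 0.0096
gripper_force: 20.1
pos [0.515 0.134 0.112] q [-0.285  0.615  1.523  0.654  1.5   -1.208] t 5.45
TURN total [ 0.097 -0.069 -0.151] rows 1 each [ 0.1  -0.07 -0.15]
SHIFT before turn cm [ 0.06   0.072 -0.09 ]  after turn [ 0.06   0.072 -0.09 ]
```

```bash
python3 -m crank '[[[0,0,0,0,0,-8,0.8],[0,0,0,0,0,-8,0.8],[0,0,0,0,0,-8,0.8],[0,0,0,0,0,-8,0.8],[0,0,0,0,0,-8,0.8],[0,0,0,0,0,-8,0.8],[0,0,0,0,0,-8,0.8]]]' 
python3 -m crank '[[[0,0,0,0,0,-6,0.8],[0,0,0,0,0,-2,0.8],[0,0,0,0,0,-2,0.8],[0,0,0,0,0,0,0.8],[0,0,0,0,0,0,0.8]]]'
python3 - <<'E'
from h import *
Rr,Rs,o=frames()
a=np.radians(90);x=np.cos(a)*Rs[:,0]+np.sin(a)*Rs[:,1];R=np.c_[x,np.cross(-Rs[:,2],x),-Rs[:,2]]
plan(o+Rs@[0,0,.109],R);print(bot.read_state()['wrist_torque'])
E
```

```text
clock: 6.15
tool_pos: [0.515, 0.1349, 0.1123]
orientation: [-0.054, 0.922, 0.377, -0.075]
contact_force: [1.8, 1.2, 6.0]
opening: 0.0092
gripper_force: 20.2
clock: 6.65
tool_pos: [0.5148, 0.135, 0.1125]
orientation: [-0.131, 0.914, 0.382, -0.044]
contact_force: [1.8, 1.8, 6.4]
opening: 0.0093
gripper_force: 20.3
pos [0.515 0.135 0.112] q [-0.285  0.614  1.523  0.656  1.501 -2.359] t 6.65
TURN total [0.205 0.078 1.583] rows 1 each [0.21 0.08 1.58]
SHIFT before turn cm [-0.027 -0.006 -0.089]  after turn [-0.027 -0.006 -0.089]
[ 0.824 -0.08  -0.341]
```

```bash
python3 -m crank '[[[0,0,0,0,0,0,3],[0,0,0,0,0,0,4],[0,0,0,0,0,0,5],[0,0,0,0,0,0,5],[0,0,-2,0,0,0,5],[0,0,-3,0,0,0,6],[0,0,-4,0,0,0,8],[0,0,-3,0,0,0,8.5]]]' 
python3 -m crank '[[[0,0,0,0,0,0,8.5]]]'
cat > look.py <<'E'
from h import *
import sys
name=sys.argv[1]
Rr,Rs,o=frames()
s=bot.read_state();im,d=bot.grab_frame('wrist');np.savez(name+'.npz',im=im,d=d,p=s['tool_pos'],q=s['orientation'])
W=cloud('wrist',d,s);hsv=cv2.cvtColor(im,cv2.COLOR_BGR2HSV);L=(W-o)@Rs
red=(hsv[...,1]>150)&((hsv[...,0]<8)|(hsv[...,0]>172))&(d>0)&(np.abs(L[...,2]-.1065)<.012)&(np.hypot(L[...,0],L[...,1])<.045)
r=L[red];q=r-r.mean(0);print('red',len(r),'normal',np.linalg.svd(q,full_matrices=False)[2][2],'z',np.median(r[:,2]),'circ',cv2.minEnclosingCircle(r[:,:2].astype(np.float32)*1000))
fin=(hsv[...,2]<60)&(L[...,2]>.11)&(L[...,2]<.135)&(np.hypot(L[...,0],L[...,1])<.04)
f=L[fin];top=f[f[:,2]>np.percentile(f[:,2],90)-.004];print('fin top',len(top),cv2.minAreaRect(top[:,:2].astype(np.float32)*1000),np.median(top[:,2]))
ys,xs=np.where(red);cv2.imwrite(f'pics/{name}.png',cv2.resize(im[max(0,ys.min()-50):ys.max()+50,max(0,xs.min()-70):xs.max()+70],None,fx=2,fy=2))
E
python3 look.py w3
```

```text
clock: 7.45
tool_pos: [0.5366, 0.0509, 0.1977]
orientation: [-0.131, 0.914, 0.381, -0.044]
contact_force: [0.0, -0.7, -0.0]
opening: 0.0843
gripper_force: 0.0
clock: 7.55
tool_pos: [0.5377, 0.0499, 0.1982]
orientation: [-0.131, 0.915, 0.38, -0.042]
contact_force: [0.2, -0.0, -0.1]
opening: 0.0849
gripper_force: 0.0
red 3126 normal [-0.013 -0.005  1.   ] z 0.1066064428623219 circ ((-1.0936307907104492, 0.32146695256233215), 31.59855842590332)
fin top 559 ((-1.2037301063537598, 0.4262714385986328), (9.439081192016602, 30.352651596069336), 0.27934950590133667) 0.126504449955204
```

View pics/w3.png

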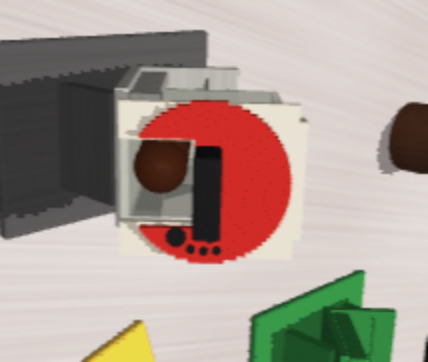

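Fin lies along the shaker's y (crop (207,193)), the notch is over the outlet with a ball visible at (162,165): dial at 1.5. Now re-orient for the jar grasp.

```bash
python3 -m crank '[[[0,0,-0.5,0,0,8.3,8.5],[0,0,-0.5,0,0,8.3,8.5],[0,0,-0.5,0,0,8.3,8.5],[0,0,-0.5,0,0,8.3,8.5],[0,0,-0.5,0,0,8.3,8.5],[0,0,-0.5,0,0,8.3,8.5]]]' >/dev/null
python3 -m crank '[[[0,0,-0.5,0,0,8.3,8.5],[0,0,-0.5,0,0,8.3,8.5],[0,0,-0.5,0,0,8.3,8.5],[0,0,-0.5,0,0,8.3,8.5],[0,0,-0.5,0,0,8.3,8.5],[0,0,0,0,0,0,8.5]]]'
python3 - <<'E'
from h import *
Rr,Rs,o=frames()
plan(o+Rs@[0.13,0,.05],np.c_[-Rs[:,2],-Rs[:,1],-Rs[:,0]]);plan(o+Rs@[-0.011,0,.05],np.c_[Rs[:,0],-Rs[:,1],-Rs[:,2]])
E
```

```text
clock: 8.8
tool_pos: [0.5458, 0.0154, 0.2343]
orientation: [0.562, 0.732, 0.234, -0.304]
contact_force: [0.1, -0.7, -0.6]
opening: 0.0849
gripper_force: 0.0
pos [0.546 0.015 0.234] q [-0.458  0.55   1.227  0.598  1.889 -0.683] t 8.8
TURN total [  0.055 -90.183   0.152] rows 11 each [ 0.01 -8.2   0.01]
SHIFT before turn cm [13.049  0.135 23.205]  after turn [ 23.163   0.08  -13.124]
pos [0.546 0.015 0.234] q [-0.458  0.55   1.227  0.598  1.889 -0.683] t 8.8
TURN total [-0.062 -0.183  0.132] rows 1 each [-0.06 -0.18  0.13]
SHIFT before turn cm [-1.051  0.102 23.16 ]  after turn [-0.976  0.08  23.163]
```

```bash
python3 -m crank '[[[3.0,0.02,3.0,0,0,0,8.5],[3.0,0.02,3.0,0,0,0,8.5],[3.0,0.02,3.0,0,0,0,8.5],[3.0,0.02,3.0,0,0,0,8.5],[3.0,0.02,3.0,0,0,0,8.5],[3.0,0.02,3.0,0,0,0,8.5]]]'
python3 -m crank '[[[0,0,0,0,-8.2,0,8.5],[0,0,0,0,-8.2,0,8.5],[0,0,0,0,-8.2,0,8.5],[0,0,0,0,-8.2,0,8.5],[0,0,0,0,-8.2,0,8.5],[0,0,0,0,-8.2,0,8.5]]]'
python3 -m crank '[[[0,0,0,0,-8.2,0,8.5],[0,0,0,0,-8.2,0,8.5],[0,0,0,0,-8.2,0,8.5],[0,0,0,0,-8.2,0,8.5],[0,0,0,0,-8.2,0,8.5],[0,0,0,0,0,0,8.5]]]'
python3 - <<'E'
from h import *
Rr,Rs,o=frames()
plan(o+Rs@[0.1,0,.05],np.c_[-Rs[:,2],-Rs[:,1],-Rs[:,0]])
E
```

```text
clock: 9.4
tool_pos: [0.4801, 0.263, 0.2348]
orientation: [0.56, 0.734, 0.235, -0.304]
contact_force: [0.9, 0.5, -0.1]
opening: 0.085
gripper_force: 0.0
clock: 10.0
tool_pos: [0.481, 0.2613, 0.2354]
orientation: [0.606, 0.794, -0.022, 0.032]
contact_force: [0.0, -0.0, -0.7]
opening: 0.0849
gripper_force: 0.0
clock: 10.6
tool_pos: [0.4799, 0.2626, 0.2322]
orientation: [0.558, 0.735, -0.236, 0.304]
contact_force: [-0.3, 0.4, -0.3]
opening: 0.0848
gripper_force: 0.0
pos [0.48  0.263 0.232] q [ 0.602  0.555  1.223 -0.738  1.657  0.377] t 10.6
TURN total [0.146 0.281 0.697] rows 1 each [0.15 0.28 0.7 ]
SHIFT before turn cm [4.956 0.18  7.8  ]  after turn [4.919 0.14  7.823]
```

```bash
python3 -m crank '[[[2.5,0.1,1.5,0.15,0.28,0.7,8.5],[2.45,0.06,1.5,0,0,0,8.5],[0,0,2,0,0,0,8.5],[0,0,2.8,0,0,0,8.5],[0,0,2,0,0,0,8.5],[0,0,2,0,0,0,8.5],[0,0,0,0,0,0,8.5]]]'
python3 - <<'E'
from h import *
Rr,Rs,o=frames()
plan(o+Rs@[-.011,0,.05],np.c_[-Rs[:,2],-Rs[:,1],-Rs[:,0]])
s=bot.read_state();im,d=bot.grab_frame('wrist')
for nm,X in {'rim':[.033,0,.1],'a':[.033,.019,.0],'b':[.033,-.019,0],'c':[.033,.03,.1],'d':[.033,-.03,.1],'lidtop':[.033,0,.103]}.items():
    u=proj('wrist',o+Rs@X,s);cv2.circle(im,(int(u[0]),int(u[1])),4,(255,0,255),-1)
cv2.imwrite('pics/w4.png',im)
E
```

```text
clock: 11.3
tool_pos: [0.4953, 0.2131, 0.1156]
orientation: [0.568, 0.73, -0.232, 0.301]
contact_force: [-0.3, 0.4, -0.1]
opening: 0.0849
gripper_force: 0.0
pos [0.495 0.213 0.116] q [ 0.513  0.649  1.424 -0.764  1.385  0.538] t 11.3
TURN total [-0.158 -0.321 -0.532] rows 1 each [-0.16 -0.32 -0.53]
SHIFT before turn cm [ 0.307 -0.073  7.017]  after turn [ 0.347 -0.089  7.015]
```

View pics/w4.png

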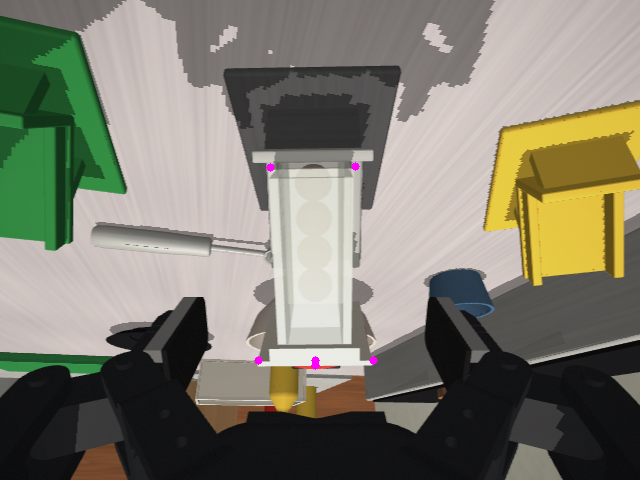

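The projected lid corners (258,361), (374,361) and closed-end corners (270,167), (355,166) fall on the jar, with the fingers well clear on both sides; descend and grip.

```bash
python3 -m crank '[[[0.3,-0.08,2.5,-0.15,-0.3,-0.5,8.5],[0,0,2.5,0,0,0,8.5],[0,0,1.5,0,0,0,8.5],[0,0,0.5,0,0,0,8.5],[0,0,0,0,0,0,7],[0,0,0,0,0,0,5]]]'
python3 -m crank '[[[0,0,0,0,0,0,4.2],[0,0,0,0,0,0,4.2],[0,0,0,0,0,0,3.2],[0,0,0,0,0,0,3.2],[0,0,0,0,0,0,3.2],[0,0,0,0,0,0,3.2]]]' 40
python3 - <<'E'
from h import *
Rr,Rs,o=frames()
plan(o+Rs@[-.011,0,.05],np.c_[-Rs[:,2],-Rs[:,1],-Rs[:,0]])
b=np.array([.568,-.0995]);lid=-Rr[:,0]
c,s=np.cos(np.radians(50)),np.sin(np.radians(50))
z=c*lid-np.array([0,0,s]);x=s*lid+np.array([0,0,c]);R=np.c_[z,np.cross(z,x),x];R2=np.c_[x,np.cross(z,x),z]
print(np.linalg.det(R2),'ys',R2[:,1],Rs[:,1])
# mouth over bowl centre, height .115
m=np.r_[b,.115]-lid*0.01
oo=m-R2@[-.018,0,.1065];tcp=oo+R2@[-.011,0,.05];print('pour tcp',tcp)
print('lid low edge z',[(oo+R2@v)[2] for v in np.array([[-.033,0,.103],[-.031,0,.1065],[0,.0,.1265],[-.033,0,0]])])
plan(tcp,np.c_[-R2[:,2],-R2[:,1],-R2[:,0]])
plan(bot.read_state()['tool_pos']+[0,0,.15],np.c_[-Rs[:,2],-Rs[:,1],-Rs[:,0]])
E
```

```text
clock: 11.95
tool_pos: [0.5079, 0.1697, 0.0663]
orientation: [0.564, 0.731, -0.231, 0.306]
contact_force: [0.9, -0.5, 0.4]
opening: 0.0587
gripper_force: 0.0
clock: 12.55
tool_pos: [0.5073, 0.1693, 0.0659]
orientation: [0.564, 0.731, -0.232, 0.306]
contact_force: [-5.3, 4.5, 4.8]
opening: 0.0376
gripper_force: 40.1
pos [0.507 0.169 0.066] q [ 0.439  0.698  1.521 -0.831  1.236  0.598] t 12.55
TURN total [ 0.252  0.102 -0.215] rows 1 each [ 0.25  0.1  -0.22]
SHIFT before turn cm [ 0.033 -0.125  0.29 ]  after turn [ 0.033 -0.124  0.291]
1.0000000000000002 ys [-0.967 -0.255  0.   ] [-0.967 -0.255  0.   ]
pour tcp [ 0.558 -0.06   0.163]
lid low edge z [np.float64(0.10803934140561834), np.float64(0.106643761074075), np.float64(0.11124928811197815), np.float64(0.18694191904687307)]
pos [0.507 0.169 0.066] q [ 0.439  0.698  1.521 -0.831  1.236  0.598] t 12.55
TURN total [ 0.37  95.101  0.045] rows 12 each [0.03 7.93 0.  ]
SHIFT before turn cm [-23.419  -0.95    9.764]  after turn [ -7.648  -0.995 -24.191]
pos [0.507 0.169 0.066] q [ 0.439  0.698  1.521 -0.831  1.236  0.598] t 12.55
TURN total [ 0.252  0.102 -0.215] rows 1 each [ 0.25  0.1  -0.22]
SHIFT before turn cm [-10.625   0.086 -10.588]  after turn [-10.607   0.    -10.607]
```

```bash
python3 - <<'E'
from h import *
s=bot.read_state();np.savez('home.npz',p=s['tool_pos'],q=s['orientation'])
E
python3 -m crank '[[[-0.3,0,-0.3,0,0,0,3.2],[-1,0,-1,0,0,0,3.2],[-2,0,-2,0,0,0,3.2],[-2.5,0,-2.5,0,0,0,3.2],[-2.5,0,-2.5,0,0,0,3.2],[-2.5,0,-2.5,0,0,0,3.2],[-1,0,-1,0,0,0,3.2],[0,0,0,0,0,0,3.2]]]' 60
python3 - <<'E'
from h import *
Rr,Rs,o=frames();lid=-Rr[:,0]
def q(t):
    c,s=np.cos(np.radians(t)),np.sin(np.radians(t));z=c*lid-np.array([0,0,s]);x=s*lid+np.array([0,0,c]);return np.c_[-z,-np.cross(z,x),-x]
plan([.558,-.06,.23],q(-45));plan([.558,-.06,.155],q(0));plan([.558,-.06,.155],q(50))
E
```

```text
clock: 13.35
tool_pos: [0.5069, 0.169, 0.234]
orientation: [0.565, 0.731, -0.23, 0.306]
contact_force: [0.4, -0.1, -3.4]
opening: 0.0376
gripper_force: 60.8
pos [0.507 0.169 0.234] q [ 0.438  0.483  1.349 -0.774  1.505  0.317] t 13.35
TURN total [ 0.388  0.056 -0.376] rows 1 each [ 0.39  0.06 -0.38]
SHIFT before turn cm [-16.286  -0.915  16.877]  after turn [-16.297  -0.908  16.868]
pos [0.507 0.169 0.234] q [ 0.438  0.483  1.349 -0.774  1.505  0.317] t 13.35
TURN total [ 0.515 45.056 -0.204] rows 6 each [ 0.09  7.51 -0.03]
SHIFT before turn cm [-10.978  -0.986  22.175]  after turn [-23.451  -0.908   7.904]
pos [0.507 0.169 0.234] q [ 0.438  0.483  1.349 -0.774  1.505  0.317] t 13.35
TURN total [ 0.607 95.055  0.036] rows 12 each [0.05 7.92 0.  ]
SHIFT before turn cm [-10.978  -0.986  22.175]  after turn [-21.128  -0.908 -12.884]
```

```bash
python3 -m crank '[[[-2.7,-0.16,2.8,0,0,0,3.2],[-2.7,-0.16,2.8,0,0,0,3.2],[-2.7,-0.16,2.8,0,0,0,3.2],[-2.7,-0.16,2.8,0,0,0,3.2],[-2.7,-0.16,2.8,0,0,0,3.2],[-2.7,-0.16,2.8,0,0,0,3.2],[2.6,0,2.6,0,0,0,3.2],[2.6,0,2.6,0,0,0,3.2]]]' >/dev/null
python3 -m crank '[[[0,0,0,0,7,0,3.2],[0,0,0,0,7,0,3.2],[0,0,0,0,7,0,3.2],[0,0,0,0,7,0,3.2],[0,0,0,0,7,0,3.2],[0,0,0,0,0,0,3.2]]]'
python3 - <<'E'
from h import *
Rr,Rs,o=frames();lid=-Rr[:,0]
def q(t):
    c,s=np.cos(np.radians(t)),np.sin(np.radians(t));z=c*lid-np.array([0,0,s]);x=s*lid+np.array([0,0,c]);return np.c_[-z,-np.cross(z,x),-x]
plan([.558,-.06,.155],q(50))
E
```

```text
clock: 14.75
tool_pos: [0.5573, -0.0611, 0.1535]
orientation: [0.609, 0.788, -0.052, 0.07]
contact_force: [0.2, -0.4, -3.1]
opening: 0.0374
gripper_force: 61.3
pos [ 0.557 -0.061  0.153] q [-0.251  0.446  1.443 -0.163  1.169 -0.447] t 14.75
TURN total [ 0.299 59.954 -0.129] rows 8 each [ 0.04  7.49 -0.02]
SHIFT before turn cm [ 0.064  0.099 -0.167]  after turn [ 0.177  0.099 -0.028]
```

```bash
python3 -m crank '[[[0,0,0,0,6,0,3.2],[0,0,0,0,6,0,3.2],[0,0,0,0,6,0,3.2],[0,0,0,0,6,0,3.2],[0,0,0,0,7,0,3.2],[0,0,0,0,8,0,3.2],[0,0,0,0,8,0,3.2],[0,0,0,0,8,0,3.2]]]'
python3 -m crank '[[[0,0,0,0,5,0,3.2],[0,0,0,0,0,0,3.2],[0,0,0,0,0,0,3.2],[0,0,0,0,0,0,3.2],[0,0,0,0,0,0,3.2],[0,0,0,0,0,0,3.2]]]'
python3 - <<'E'
from h import *
im,d=bot.grab_frame('scene');im2,_=bot.grab_frame('top')
a=cv2.resize(im[190:310,170:350],(720,480));cv2.imwrite('pics/s5.png',a);cv2.imwrite('pics/t5.png',im2)
for c in('scene','top'): print(c,[(r['box'],round(r['confidence'],2)) for r in bot.find_in(c,'ball0')])
E
```

```text
clock: 15.55
tool_pos: [0.5567, -0.0588, 0.1533]
orientation: [0.564, 0.732, 0.234, -0.304]
contact_force: [-0.8, 0.9, -2.4]
opening: 0.0374
gripper_force: 61.3
clock: 16.15
tool_pos: [0.5574, -0.0587, 0.1554]
orientation: [0.552, 0.72, 0.259, -0.332]
contact_force: [-0.1, -0.1, -2.9]
opening: 0.0374
gripper_force: 61.4
scene [([247.6, 277.1, 254.0, 285.2], 0.6), ([253.8, 280.0, 264.4, 288.7], 0.55), ([256.0, 269.3, 257.6, 280.1], 0.44), ([232.2, 204.7, 291.0, 260.7], 0.22)]
top []
```

View pics/s5.png

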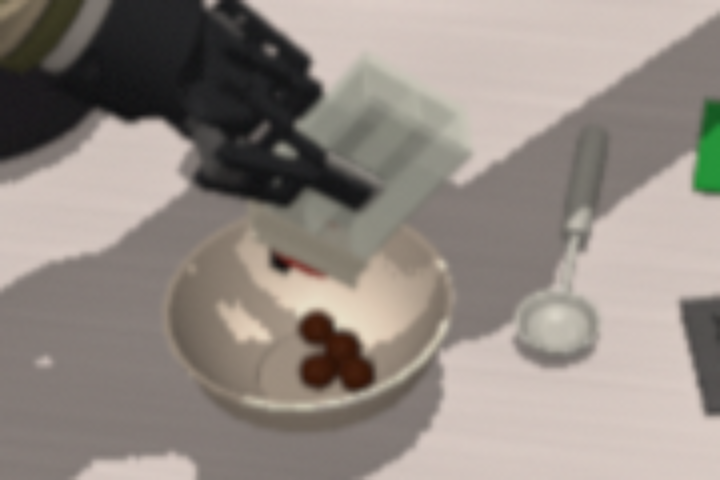

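All four balls lie in the bowl (crop (317,328), (342,348), (318,370), (356,372)), and the jar is empty. Return.

```bash
python3 -m crank '[[[0,0,0,0,-8,0,3.2],[0,0,0,0,-8,0,3.2],[0,0,0,0,-8,0,3.2],[0,0,0,0,-8,0,3.2],[0,0,0,0,-8,0,3.2],[0,0,0,0,-8,0,3.2]]]' >/dev/null
python3 -m crank '[[[0,0,0,0,-8,0,3.2],[0,0,0,0,-8,0,3.2],[0,0,0,0,-8,0,3.2],[0,0,0,0,-8,0,3.2],[0,0,0,0,-8,0,3.2],[0,0,0,0,-6,0,3.2],[-2.6,0,-2.6,0,0,0,3.2],[-2.6,0,-2.6,0,0,0,3.2]]]'
cat > ret.py <<'E'
from h import *
import sys
h=np.load('home.npz');R=Rn.from_quat(h['q']).as_matrix();plan(h['p']+[0,0,float(sys.argv[1])],R)
E
python3 ret.py .164
```

```text
clock: 17.75
tool_pos: [0.5567, -0.0595, 0.2278]
orientation: [0.566, 0.735, -0.228, 0.297]
contact_force: [1.6, -0.3, -1.6]
opening: 0.0372
gripper_force: 61.3
pos [ 0.557 -0.06   0.228] q [-0.008  0.404  1.497 -0.823  1.151  0.05 ] t 17.75
TURN total [-0.143 -1.115  0.179] rows 1 each [-0.14 -1.12  0.18]
SHIFT before turn cm [ 16.686   1.09  -16.389]  after turn [ 16.367   1.079 -16.708]
```

```bash
python3 -m crank '[[[2.7,0.18,-2.8,-0.1,-1.1,0.2,3.2],[2.7,0.18,-2.8,0,0,0,3.2],[2.7,0.18,-2.8,0,0,0,3.2],[2.7,0.18,-2.8,0,0,0,3.2],[2.7,0.18,-2.8,0,0,0,3.2],[2.7,0.18,-2.8,0,0,0,3.2],[0,0,0,0,0,0,3.2],[0,0,0,0,0,0,3.2]]]'
python3 ret.py .164
```

```text
clock: 18.55
tool_pos: [0.508, 0.1687, 0.2324]
orientation: [0.565, 0.731, -0.231, 0.307]
contact_force: [0.0, -0.5, -3.0]
opening: 0.0373
gripper_force: 61.6
pos [0.508 0.169 0.232] q [ 0.438  0.486  1.349 -0.776  1.503  0.319] t 18.55
TURN total [ 0.112  0.076 -0.135] rows 1 each [ 0.11  0.08 -0.14]
SHIFT before turn cm [ 0.239 -0.06   0.123]  after turn [ 0.239 -0.059  0.124]
```

```bash
python3 -m crank '[[[2.24,-0.06,2.12,0.1,0.1,-0.1,3.2],[2.5,0,2.5,0,0,0,3.2],[2.5,0,2.5,0,0,0,3.2],[2,0,2,0,0,0,3.2],[1.6,0,1.5,0,0,0,3.2],[0,0,0,0,0,0,3.2],[0,0,0,0,0,0,3.2]]]'
python3 ret.py 0
```

```text
clock: 19.25
tool_pos: [0.5089, 0.1686, 0.0816]
orientation: [0.565, 0.73, -0.232, 0.306]
contact_force: [0.2, 0.2, -1.5]
opening: 0.0371
gripper_force: 61.5
pos [0.509 0.169 0.082] q [ 0.436  0.676  1.507 -0.823  1.26   0.571] t 19.25
TURN total [-0.058  0.011 -0.164] rows 1 each [-0.06  0.01 -0.16]
SHIFT before turn cm [ 1.192 -0.153  1.032]  after turn [ 1.192 -0.15   1.032]
```

```bash
python3 -m crank '[[[0.45,-0.15,0.3,0,0,-0.1,3.2],[0.4,0,0.4,0,0,0,3.2],[0.2,0,0.2,0,0,0,3.2],[0,0,0,0,0,0,3.2],[0,0,0,0,0,0,3.2]]]'
python3 ret.py 0
```

```text
clock: 19.75
tool_pos: [0.507, 0.17, 0.0673]
orientation: [0.564, 0.731, -0.232, 0.306]
contact_force: [1.0, -0.1, -1.7]
opening: 0.0377
gripper_force: 61.4
pos [0.507 0.17  0.067] q [ 0.44   0.696  1.519 -0.83   1.24   0.596] t 19.75
TURN total [-0.005  0.004 -0.011] rows 1 each [-0.01  0.   -0.01]
SHIFT before turn cm [0.046 0.011 0.152]  after turn [0.046 0.011 0.152]
```

```bash
python3 -m crank '[[[0.05,0,0.1,0,0,0,3.2],[0.05,0,0.05,0,0,0,3.2],[0,0,0,0,0,0,3.2],[0,0,0,0,0,0,4.2],[0,0,0,0,0,0,5],[0,0,0,0,0,0,7],[0,0,0,0,0,0,8.5],[0,0,0,0,0,0,8.5]]]' 
python3 ret.py 0
python3 -m crank '[[[0,0,-1,0,0,0,8.5],[0,0,-2,0,0,0,8.5],[0,0,-3,0,0,0,8.5],[0,0,-4,0,0,0,8.5],[0,0,-2,0,0,0,8.5],[0,0,0,0,0,0,8.5],[0,0,0,0,0,0,8.5]]]'
python3 - <<'E'
from h import *
s=bot.read_state();im,d=bot.grab_frame('wrist');Rr,Rs,o=frames()
for X in [[.033,.019,.0],[.033,-.019,0],[.033,.03,.1],[.033,-.03,.1]]:
    u=proj('wrist',o+Rs@X,s);cv2.circle(im,(int(u[0]),int(u[1])),2,(255,0,255),-1)
sc,d2=bot.grab_frame('scene');W=cloud('scene',d2)
q=W[(W[...,2]>.058)&(W[...,2]<.075)&(np.hypot(W[...,0]-.565,W[...,1]+.11)<.11)]
A=np.c_[2*q[:,:2],np.ones(len(q))];print(np.linalg.lstsq(A,(q[:,:2]**2).sum(1),rcond=None)[0][:2])
hsv=cv2.cvtColor(sc,cv2.COLOR_BGR2HSV)
def red(i,W):
    h=cv2.cvtColor(i,cv2.COLOR_BGR2HSV);m=(h[...,1]>150)&((h[...,0]<8)|(h[...,0]>172))&(W[...,2]>.07)&(np.abs(W[...,0]-.515)<.06)&(np.abs(W[...,1]-.13)<.06);return m.sum(),np.median(W[m],0)
print('red now',red(sc,W),'before',red(cv2.imread('pics/scene0.png'),cloud('scene',np.load('scene0.npy'))))
a=cv2.resize(im,(400,300));b=cv2.resize(sc[200:320,200:420],(400,218))
cv2.imwrite('pics/f.png',np.hstack([im[100:420,130:530],np.vstack([b,np.zeros((102,400,3),np.uint8)])]))
E
```

```text
clock: 20.55
tool_pos: [0.507, 0.1697, 0.0653]
orientation: [0.564, 0.731, -0.232, 0.305]
contact_force: [0.2, -0.6, -0.3]
opening: 0.0847
gripper_force: 0.0
pos [0.507 0.17  0.065] q [ 0.439  0.699  1.521 -0.831  1.236  0.599] t 20.55
TURN total [-0.019  0.002 -0.002] rows 1 each [-0.02  0.   -0.  ]
SHIFT before turn cm [-0.066  0.02  -0.012]  after turn [-0.066  0.02  -0.012]
clock: 21.25
tool_pos: [0.4845, 0.2516, 0.1497]
orientation: [0.564, 0.731, -0.232, 0.305]
contact_force: [0.3, -1.2, -0.4]
opening: 0.085
gripper_force: 0.0
[ 0.57  -0.099]
red now (np.int64(236), array([0.52 , 0.143, 0.119])) before (np.int64(263), array([0.525, 0.142, 0.117]))
```

View pics/f.png

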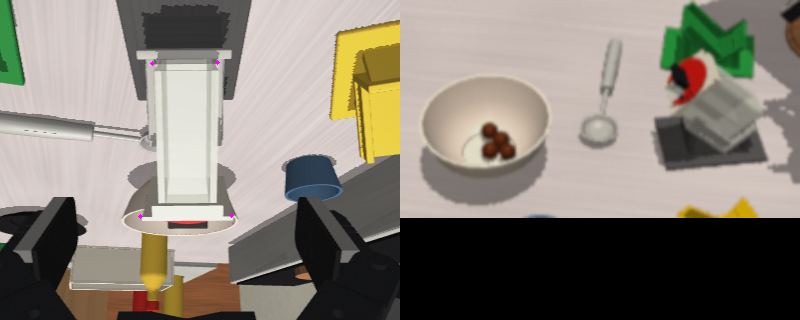

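The shaker sits in the grey rest with its corners on the projected home points (crop (152,63), (217,62), (141,216), (232,216)); the four balls are in the bowl at (497,142), and the bowl has not moved. The robot is clear.

```bash
python3 -c "
from bench import bot
print(bot.job_done())"
```

```text
the job is handed in; nothing more can be done
None
```

The job is handed in: the dial is at its end stop, all four balls are in the bowl, the shaker is back in its rest, and the bowl has not moved. No verdict came back.

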